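# Check the slide stops before setting up the weld fixture

### The job

Check the slide stops standing in the rack. Start by drawing every slide back towards you as far as it goes, so that all are drawn back at once; then run each one forward, away from you, until it clicks in at its home end. Leave the stops whose slide runs freely over the whole travel in the rack with the slide clicked home; put every stop whose slide binds part way, in either direction, upright in the reject tray on the far side of the rack. Leave the other things on the table alone.

Things in the scene. Friction and masses are not known exactly. Their poses are not given: they have to be found in the camera images.
- rack: Set-up rack: fixed aluminium plate 136 (x) by 488 (y) by 8 mm; origin: centre of its underside, on the table; x points away from the robot to 0.1 rad. Six bays at y = -210, -126, -42, 42, 126, 210 mm, x = 0, each for one stop with 2 mm play: bars 15 mm above the plate before and behind the stop, teeth as high beside its last 12 mm at each end; its sides are free in the middle. A bay may be empty.
- tray: Reject tray: loose open steel tray 140 (x) by 200 (y) by 26 mm high outside, walls and floor 4 mm, 0.9 kg, on the far side of the rack. Origin: centre of its underside. Two stops fit in it side by side, their lengths along the tray's x, at y = -40 and +40 mm.
- stop_a_mid (a point): Slide stop A: dark steel block 100 (x) by 40 (y) by 30 mm high, 0.7 kg with its slide, standing in a bay, its underside 8 mm over the table. Point: centre of the block, 15 mm over its underside; x along the slide, away from the robot, to its end plate; z up. Lift it by its sides (40 mm) at mid-length from above; the thumb block (top 62 mm over the underside) is then between the fingers. None if absent.
- slide_a_thumb (a point): Centre of the black thumb block of slide stop A: upright block 12 (x) by 20 (y) by 26 mm high on a carriage plate 44 by 26 by 6 mm that slides along the stop's x on its top. The point is 49 mm over the stop's underside, and over the stop's centre when the joint reads 0. None if absent.
- slide_a (a joint): Travel of slide A along its stop's x, m. Sound: -0.025 = fully back, 0.025 = home. From 0.013 on it rides over a sprung ball (about 4 N) that then keeps it at 0.025; let go before that it springs back. Friction 1 N; stays where left. One that binds stops dead over 10 mm short of one end of this travel (back or home) and never gives way; 10 to 15 N is enough to tell. None if absent.
- stop_b_mid (a point): Slide stop B: dark steel block 100 (x) by 40 (y) by 30 mm high, 0.7 kg with its slide, standing in a bay, its underside 8 mm over the table. Point: centre of the block, 15 mm over its underside; x along the slide, away from the robot, to its end plate; z up. Lift it by its sides (40 mm) at mid-length from above; the thumb block (top 62 mm over the underside) is then between the fingers. None if absent.
- slide_b_thumb (a point): Centre of the black thumb block of slide stop B: upright block 12 (x) by 20 (y) by 26 mm high on a carriage plate 44 by 26 by 6 mm that slides along the stop's x on its top. The point is 49 mm over the stop's underside, and over the stop's centre when the joint reads 0. None if absent.
- slide_b (a joint): Travel of slide B along its stop's x, m. Sound: -0.025 = fully back, 0.025 = home. From 0.013 on it rides over a sprung ball (about 4 N) that then keeps it at 0.025; let go before that it springs back. Friction 1 N; stays where left. One that binds stops dead over 10 mm short of one end of this travel (back or home) and never gives way; 10 to 15 N is enough to tell. None if absent.
- stop_c_mid (a point): Slide stop C: dark steel block 100 (x) by 40 (y) by 30 mm high, 0.7 kg with its slide, standing in a bay, its underside 8 mm over the table. Point: centre of the block, 15 mm over its underside; x along the slide, away from the robot, to its end plate; z up. Lift it by its sides (40 mm) at mid-length from above; the thumb block (top 62 mm over the underside) is then between the fingers. None if absent.
- slide_c_thumb (a point): Centre of the black thumb block of slide stop C: upright block 12 (x) by 20 (y) by 26 mm high on a carriage plate 44 by 26 by 6 mm that slides along the stop's x on its top. The point is 49 mm over the stop's underside, and over the stop's centre when the joint reads 0. None if absent.
- slide_c (a joint): Travel of slide C along its stop's x, m. Sound: -0.025 = fully back, 0.025 = home. From 0.013 on it rides over a sprung ball (about 4 N) that then keeps it at 0.025; let go before that it springs back. Friction 1 N; stays where left. One that binds stops dead over 10 mm short of one end of this travel (back or home) and never gives way; 10 to 15 N is enough to tell. None if absent.
- stop_d_mid (a point): Slide stop D: dark steel block 100 (x) by 40 (y) by 30 mm high, 0.7 kg with its slide, standing in a bay, its underside 8 mm over the table. Point: centre of the block, 15 mm over its underside; x along the slide, away from the robot, to its end plate; z up. Lift it by its sides (40 mm) at mid-length from above; the thumb block (top 62 mm over the underside) is then between the fingers. None if absent.
- slide_d_thumb (a point): Centre of the black thumb block of slide stop D: upright block 12 (x) by 20 (y) by 26 mm high on a carriage plate 44 by 26 by 6 mm that slides along the stop's x on its top. The point is 49 mm over the stop's underside, and over the stop's centre when the joint reads 0. None if absent.
- slide_d (a joint): Travel of slide D along its stop's x, m. Sound: -0.025 = fully back, 0.025 = home. From 0.013 on it rides over a sprung ball (about 4 N) that then keeps it at 0.025; let go before that it springs back. Friction 1 N; stays where left. One that binds stops dead over 10 mm short of one end of this travel (back or home) and never gives way; 10 to 15 N is enough to tell. None if absent.
- stop_e_mid (a point): Slide stop E: dark steel block 100 (x) by 40 (y) by 30 mm high, 0.7 kg with its slide, standing in a bay, its underside 8 mm over the table. Point: centre of the block, 15 mm over its underside; x along the slide, away from the robot, to its end plate; z up. Lift it by its sides (40 mm) at mid-length from above; the thumb block (top 62 mm over the underside) is then between the fingers. None if absent.
- slide_e_thumb (a point): Centre of the black thumb block of slide stop E: upright block 12 (x) by 20 (y) by 26 mm high on a carriage plate 44 by 26 by 6 mm that slides along the stop's x on its top. The point is 49 mm over the stop's underside, and over the stop's centre when the joint reads 0. None if absent.
- slide_e (a joint): Travel of slide E along its stop's x, m. Sound: -0.025 = fully back, 0.025 = home. From 0.013 on it rides over a sprung ball (about 4 N) that then keeps it at 0.025; let go before that it springs back. Friction 1 N; stays where left. One that binds stops dead over 10 mm short of one end of this travel (back or home) and never gives way; 10 to 15 N is enough to tell. None if absent.
- stop_f_mid (a point): Slide stop F: dark steel block 100 (x) by 40 (y) by 30 mm high, 0.7 kg with its slide, standing in a bay, its underside 8 mm over the table. Point: centre of the block, 15 mm over its underside; x along the slide, away from the robot, to its end plate; z up. Lift it by its sides (40 mm) at mid-length from above; the thumb block (top 62 mm over the underside) is then between the fingers. None if absent.
- slide_f_thumb (a point): Centre of the black thumb block of slide stop F: upright block 12 (x) by 20 (y) by 26 mm high on a carriage plate 44 by 26 by 6 mm that slides along the stop's x on its top. The point is 49 mm over the stop's underside, and over the stop's centre when the joint reads 0. None if absent.
- slide_f (a joint): Travel of slide F along its stop's x, m. Sound: -0.025 = fully back, 0.025 = home. From 0.013 on it rides over a sprung ball (about 4 N) that then keeps it at 0.025; let go before that it springs back. Friction 1 N; stays where left. One that binds stops dead over 10 mm short of one end of this travel (back or home) and never gives way; 10 to 15 N is enough to tell. None if absent.
- tube: A square steel tube offcut 130 x 40 x 40 mm; origin at its underside. Not part of the job: leave it alone.
- spray: A spray can 64 mm across, 190 mm tall; origin at its underside. Not part of the job: leave it alone.
- hammer: A hammer lying on the table; origin at its underside. Not part of the job: leave it alone.
- brush: A brush lying on the table; origin at its underside. Not part of the job: leave it alone.
Mind the look-alikes: they are no part of the job. What is shaped like the part that bears stop_e_mid but orange or yellow is not meant. What is shaped like the tray but red is not meant.

How it is judged:
On the way:
1. every slide is drawn back as far as it goes, all at once (value of joint each of slide_a, slide_b, slide_c, slide_e, slide_f below -0.021 m and value of joint slide_d below -0.005 m), for 0.2 s.
At the end, for the whole second after the job is handed in: Each stop whose slide runs over its whole travel stands level in a rack bay (centre within 8 mm of the bay line, seated to 4 mm) with its slide within 4 mm of its home end, clicked in; each stop whose slide binds stands upright (to 0.15 rad) on the floor of the reject tray (value of joint each of slide_a, slide_c, slide_e, slide_f above 0.021 m and z of stop_a_mid in the frame of rack between 0.019 and 0.027 m and x of stop_a_mid in the frame of rack between -0.008 and 0.008 m and y of stop_a_mid in the frame of rack between -0.218 and 0.218 m and angle between each of stop_a_mid, stop_c_mid, stop_e_mid, stop_f_mid's own z axis and vertical below 0.08 rad and z of each of stop_b_mid, stop_d_mid in the frame of tray below 0.03 m and x of stop_b_mid in the frame of tray between -0.04 and 0.04 m and y of stop_b_mid in the frame of tray between -0.085 and 0.085 m and angle between each of stop_b_mid, stop_d_mid's own z axis and vertical below 0.15 rad and z of stop_c_mid in the frame of rack between 0.019 and 0.027 m and x of stop_c_mid in the frame of rack between -0.008 and 0.008 m and y of stop_c_mid in the frame of rack between -0.218 and 0.218 m and x of stop_d_mid in the frame of tray between -0.04 and 0.04 m and y of stop_d_mid in the frame of tray between -0.085 and 0.085 m and z of stop_e_mid in the frame of rack between 0.019 and 0.027 m and x of stop_e_mid in the frame of rack between -0.008 and 0.008 m and y of stop_e_mid in the frame of rack between -0.218 and 0.218 m and z of stop_f_mid in the frame of rack between 0.019 and 0.027 m and x of stop_f_mid in the frame of rack between -0.008 and 0.008 m and y of stop_f_mid in the frame of rack between -0.218 and 0.218 m); the robot touches nothing.
It fails at once if a bystander is moved more than 40 mm (distance of any of tube, spray, hammer, brush from where it was at the start of the episode above 0.04 m).
Of stop_a, stop_b, stop_c, stop_d, stop_e, stop_f only 5 to 6 are there at a start; the rules pass over those that are not, and their reading is None.
At some moment in a run one of tray may be knocked a few centimetres aside while the robot is not near it.
Once in a run the grip may slacken for a moment while it holds something.
It also fails if it takes over 210 s, if anything falls off the work surface, if the arm or the gripper's body presses on something with over 40 N, if the wrist force passes 120 N, or if a joint passes its speed limit or range.

### The arm

A 7-joint arm with a two-finger parallel gripper is mounted at the origin on the work surface. World frame = base frame: x ahead of the robot, y to its left, z up, the work surface at z = 0. Lengths are in m, angles in rad, forces in N, time in s.
With the tool pointing down it reaches from about 0.425 to 0.875 m from the base axis. Payload 4.7 kg.
Tool frame: the origin (TCP) lies at the centre of the arm's flange, where the gripper is bolted on; the fingertips stand 173 mm ahead of it and the grasp point (between the pads) lies 155 mm ahead of it; z points along the fingers, y is the line along which they close (so a half turn about z gives the same grasp; the last joint's range is limited). The gripper opens to 85 mm and grips with 20 to 120 N. Pads are 22 mm wide; open, the fingers measure 114 mm over their backs; the gripper's body (76 mm by 85 mm) begins 54 mm behind the grasp point. The pads swing forward as they close: fully open they stand 13 mm farther back than shut.
Start: joints at [1.149, 0.321, -0.07, 1.45, 0.023, 1.371, -0.057], TCP at [0.274, -0.589, 0.405] pointing down, gripper open.
Joint ranges: [-2.86, 2.86], [-0.3, 2.09], [-1.38, 1.24], [0.06, 2.45], [-1.56, 4.7], [0.09, 2.05], [-2.69, 2.69]. Speed limits (rad/s): [2.57, 2.57, 3.14, 3.14, 3.14, 3.14, 3.14].

### API

Orientations are given as a rotation vector (axis times angle).
In Python, from bench import * gives the robot as it stands.
- The arm moves only by the tool step_arm, never from a script. Its argument "series" is a list of rows, each a list of 7 numbers: the shift along the world's x, y, z in cm, then the turn, a rotation vector about the world's x, y, z in rad, then the finger opening in cm, from 0 to 8.54. A call has exactly 8 rows; each row is the pose to reach, as a shift and turn from the pose commanded when the call began; what a row does not reach only later rows make up. A row lasts 1/10 s, in which the tool goes at most 50 mm and 8.59 degrees, less where a joint would pass 70% of its speed; a pose out of reach is approached as far as the arm can. A call with a gripper value outside its range is refused whole. The fingers move at their own pace and stop on an object; the grip force is fixed at half the most. Time passes only in rows, so rows that repeat a pose let the fingers close, or fill a call up. It gives the time, the measured TCP pose, the force and the opening at its end, in the units of the state.
- observe(): the state, without advancing time (a new reading comes with each control period).
- get_image(name): name is "scene" or "top"; returns (picture, depth): 420x560x3 uint8, red, green, blue; 420x560 float32, m along the optical axis (not along the pixel's ray), 0 where there is no reading.
- camera_model(name): a dict with "K" (3x3 intrinsics, pixels), "k1" (the pictures are not rectified: a ray, as slopes to the right and down, at radius r is drawn at 1 + k1 r^2 times it, then the intrinsics apply), "T" (4x4, takes a point from camera to world coordinates). Camera axes: x right, y up, looking along -z (the intrinsics and any distortion apply to the point x, -y, -z); pixel columns grow to the right and rows downward; lengths in m; the calibration is good to about 2 mm. A picture is of the moment at which its call begins. camera_model takes no time and is no camera call.
- hand_in(): hands the job in, once; it reports no verdict.
Trained networks look in the newest picture that a camera, given by its name, has taken for a name from the list of things; names that differ only in an ending like _2 or _b are one class to them, and where a whole thing is asked for, a point or a joint stands for the part that bears it (a point fixed in the world has none). Each returns a list of dicts, best first, with "conf" (0 to 1); they miss things now and then, are a little off and sometimes report something else, mostly with a low value. They report only what shows in the picture. A call takes as long as a camera call. They do not tell look-alikes from the thing itself.
- recognise(thing, camera): "location" ([x, y, z] in m, in world coordinates, good to about 4 mm: the middle of the surface that is visible of it).
- landmark_of(thing, camera): "location" ([x, y, z] in m, in world coordinates, good to about 4 mm: a listed point, or the origin of a listed thing).
The state is a dict: "clock": time; "joint_pos": joint angles; "dq": joint speeds; "tau": joint torques, N m; "eef_pos": TCP position; "eef_rot": TCP orientation; "ft_force": force on the tool from outside, world axes, zero at the start; "torque": the same for the moment, N m; "gripper_width": finger opening in m.
Only numpy, scipy, OpenCV 4.12 (cv2) and the standard library are available. Lean on these libraries where they do the work, as an engineer would, in place of code of your own. Each camera call takes 0.05 s, during which the arm holds its last target. There are 200 camera calls.

## Working session

There is one attempt and no reset: what is moved stays moved. The work goes in short steps, Python scripts to look and compute and a tool call to move; the robot and the scene stay as the last step left them, time stands still between calls to the robot, and variables do not carry over. Pictures are saved under pics/ and viewed, on a budget of 14 in all, crops included, one or two more only if the job needs it, and the job is handed in when it is done.

Besides the shell and the picture viewer there is one more tool, called after "Call:" by a JSON object that holds its "method" and its "body". step_arm: Moves the arm, as the interface text tells. Its arguments: {"type":"object","properties":{"series":{"type":"array"}},"required":["series"]}

```bash
mkdir -p pics; ls; cat > h.py <<'E'
from bench import *
import numpy as np, cv2
def save(im,n): cv2.imwrite('pics/'+n,im[:,:,::-1])
def ray(cam,u,v):
    m=camera_model(cam);K=np.array(m['K']);k1=m['k1']
    d=np.array([(u-K[0,2])/K[0,0],(v-K[1,2])/K[1,1]]);s=d.copy()
    for _ in range(20): s=d/(1+k1*(s@s))
    return np.array(m['T']),s
def at_z(cam,u,v,z):
    T,s=ray(cam,u,v);r=T[:3,:3]@np.array([s[0],-s[1],-1]);o=T[:3,3]
    return o+r*(z-o[2])/r[2]
def at_d(cam,u,v,d):
    T,s=ray(cam,u,v);return T[:3,:3]@(np.array([s[0],-s[1],-1])*d)+T[:3,3]
def proj(cam,p):
    m=camera_model(cam);K=np.array(m['K']);T=np.array(m['T'])
    c=T[:3,:3].T@(np.array(p)-T[:3,3]);s=np.array([c[0],-c[1]])/-c[2];s=s*(1+m['k1']*(s@s))
    return K[0,0]*s[0]+K[0,2],K[1,1]*s[1]+K[1,2]
E
python3 - <<'E'
from h import *
o=observe();print(o)
for c in('top','scene'):
    im,d=get_image(c);save(im,c+'0.png');np.save(c+'_d.npy',d)
    print(c,camera_model(c)['T'])
    for n in('rack','tray'): print(n,[(np.round(r['location'],3),round(r['conf'],2)) for r in landmark_of(n,c)])
for n in('stop_a_mid','slide_a_thumb'):
    print(n,[(np.round(r['location'],3),round(r['conf'],2)) for r in landmark_of(n,'top')])
E
```

```text
pics
{'clock': 0.0, 'joint_pos': array([ 1.14911412,  0.32184187, -0.07007257,  1.45169036,  0.02260924,
        1.37082546, -0.05688761]), 'dq': array([ 0.00190736,  0.00015814,  0.00120983, -0.00080996, -0.00130078,
       -0.00126582,  0.00097395]), 'tau': array([ 2.89539394e-04, -4.93580854e+01, -3.82302571e-01, -3.14332724e+01,
        1.29478384e-02,  1.13496854e-02, -1.06618552e-05]), 'eef_pos': array([ 0.27425052, -0.58907541,  0.40360313]), 'eef_rot': array([-3.06544106e+00, -6.78761401e-01,  8.44257094e-04]), 'ft_force': array([-0.04789416,  0.48164536,  0.09069106]), 'torque': array([-0.00154614, -0.02386641,  0.03036843]), 'gripper_width': 0.085637884567761}
top [[-0.01374075  0.98187991 -0.1890054   0.24100028]
 [-0.99980615 -0.01615745 -0.01125148 -0.0037408 ]
 [-0.01410145  0.18881416  0.98191159  1.19208478]
 [ 0.          0.          0.          1.        ]]
rack [(array([0.488, 0.042, 0.002]), 0.98)]
tray [(array([ 0.228, -0.254, -0.001]), 0.87), (array([0.689, 0.04 , 0.002]), 0.73), (array([0.509, 0.25 , 0.022]), 0.26)]
scene [[ 0.00181103 -0.63251385  0.77454693  1.5385885 ]
 [ 0.99993037 -0.0078863  -0.00877817 -0.00402247]
 [ 0.01166062  0.7745089   0.63245552  0.94813309]
 [ 0.          0.          0.          1.        ]]
rack [(array([0.486, 0.045, 0.006]), 0.83), (array([0.5  , 0.169, 0.028]), 0.63)]
tray [(array([ 0.692,  0.039, -0.006]), 0.75), (array([ 0.23 , -0.252, -0.001]), 0.73)]
stop_a_mid [(array([ 0.478, -0.083,  0.02 ]), 0.86)]
slide_a_thumb [(array([ 0.478, -0.082,  0.054]), 0.59), (array([ 0.699, -0.372,  0.003]), 0.44)]
```

View pics/top0.png

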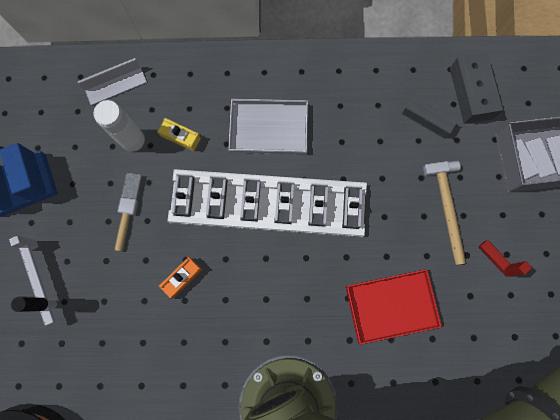

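View pics/scene0.png

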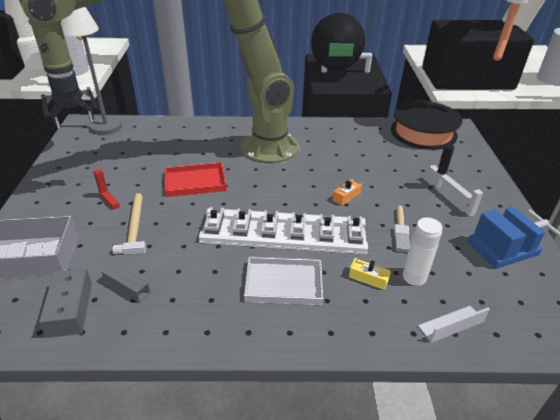

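```bash
python3 - <<'E'
from h import *
im=cv2.imread('pics/top0.png')[:,:,::-1];d=np.load('top_d.npy')
c=im[165:242,160:375];save(cv2.resize(c,None,fx=3.7,fy=3.7,interpolation=cv2.INTER_CUBIC),'crop1.png')
for n in 'abcdef':
    for k in('stop_%s_mid','slide_%s_thumb'):
        print(k%n,[(np.round(r['location'],3),round(r['conf'],2)) for r in landmark_of(k%n,'top')[:3]])
# points high above rack: depth z
h=[]
for v in range(165,242):
    for u in range(160,375):
        if d[v,u]>0:
            p=at_d('top',u,v,d[v,u]); h.append((u,v,*p))
h=np.array(h)
t=h[(h[:,4]>0.060)&(h[:,4]<0.085)]
m=np.zeros(im.shape[:2],np.uint8);m[t[:,1].astype(int),t[:,0].astype(int)]=1
n,l,s,ce=cv2.connectedComponentsWithStats(m)
for i in range(1,n):
    q=t[l[t[:,1].astype(int),t[:,0].astype(int)]==i]
    if len(q)>5: print(len(q),q.mean(0).round(3),'x',q[:,2].min().round(3),q[:,2].max().round(3))
# rack bright pixels rectangle at plate
g=(im[:,:,:].min(2)>190).astype(np.uint8);g2=np.zeros_like(g);g2[165:242,160:375]=g[165:242,160:375]
ys,xs=np.nonzero(g2);P=np.array([at_z('top',u,v,0.02)[:2] for u,v in zip(xs,ys)],np.float32);r=cv2.minAreaRect(P);print(r)
g2[:]=0;g2[95:157,225:312]=(im[95:157,225:312].min(2)>130);ys,xs=np.nonzero(g2);P=np.array([at_z('top',u,v,0.02)[:2] for u,v in zip(xs,ys)],np.float32);print(cv2.minAreaRect(P))
E
```

```text
stop_a_mid [(array([ 0.478, -0.083,  0.02 ]), 0.86)]
slide_a_thumb [(array([ 0.478, -0.082,  0.054]), 0.59), (array([ 0.699, -0.372,  0.003]), 0.44)]
stop_b_mid [(array([ 0.47 , -0.167,  0.02 ]), 0.98)]
slide_b_thumb [(array([ 0.468, -0.165,  0.058]), 0.47)]
stop_c_mid [(array([0.5  , 0.173, 0.023]), 0.76), (array([0.665, 0.398, 0.004]), 0.37)]
slide_c_thumb [(array([0.499, 0.17 , 0.058]), 0.63), (array([0.664, 0.396, 0.004]), 0.31)]
stop_d_mid [(array([0.497, 0.085, 0.024]), 0.58)]
slide_d_thumb [(array([0.491, 0.083, 0.056]), 0.67)]
stop_e_mid [(array([0.306, 0.254, 0.016]), 0.84), (array([0.672, 0.27 , 0.013]), 0.77), (array([0.505, 0.25 , 0.02 ]), 0.73)]
slide_e_thumb [(array([0.672, 0.271, 0.05 ]), 0.7), (array([0.505, 0.255, 0.055]), 0.67)]
stop_f_mid [(array([0.486, 0.002, 0.024]), 0.62)]
slide_f_thumb [(array([0.487, 0.001, 0.056]), 0.72)]Traceback (most recent call last):
  File "<stdin>", line 12, in <module>
  File "h.py", line 13, in at_d
    T,s=ray(cam,u,v);return T[:3,:3]@(np.array([s[0],-s[1],-1])*d)+T[:3,3]
        ~~~^^^^^^^^^
  File "h.py", line 5, in ray
    m=camera_model(cam);K=np.array(m['K']);k1=m['k1']
ValueError: time passes only in moves, steps and waits
```

View pics/crop1.png

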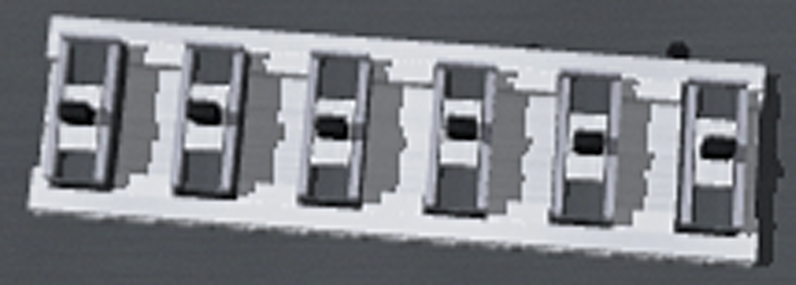

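The crop shows six dark stops in the white rack, left to right e, c, d, f, a, b at about (183,195), (216,197), (250,200), (284,202), (319,204) and (353,206) in the top picture. All thumbs are near mid travel. The look-alikes are the orange stop (180,278), the yellow stop (179,134) and the red tray (394,306). The tray I want is the grey one at (268,126).

```bash
python3 - <<'E'
s=open('h.py').read()
s=s.replace("import numpy as np, cv2","import numpy as np, cv2\n_cm={}\n_c0=camera_model\ndef camera_model(n):\n    if n not in _cm:_cm[n]=_c0(n)\n    return _cm[n]")
s+='''
TH=-0.06
def thumbs(im,d):
    """black/high blobs -> thumb centres via depth"""
    vs,us=np.mgrid[160:245,160:375];out=[]
    P=[(u,v,*at_d('top',u,v,d[v,u])) for u,v in zip(us.ravel(),vs.ravel()) if d[v,u]>0]
    P=np.array(P);t=P[(P[:,4]>0.058)&(P[:,4]<0.09)]
    m=np.zeros(d.shape,np.uint8);m[t[:,1].astype(int),t[:,0].astype(int)]=1
    n,l,s,ce=cv2.connectedComponentsWithStats(m)
    for i in range(1,n):
        q=t[l[t[:,1].astype(int),t[:,0].astype(int)]==i]
        if len(q)>5: out.append((len(q),*np.round([(q[:,2].min()+q[:,2].max())/2,(q[:,3].min()+q[:,3].max())/2,q[:,4].mean()],4)))
    return out
'''
open('h.py','w').write(s)
E
python3 - <<'E'
from h import *
im=cv2.imread('pics/top0.png')[:,:,::-1];d=np.load('top_d.npy')
for t in thumbs(im,d): print(t)
def rect(u0,u1,v0,v1,lo,z):
    g=(im[v0:v1,u0:u1].min(2)>lo).astype(np.uint8);n,l,s,_=cv2.connectedComponentsWithStats(g);k=1+s[1:,4].argmax();ys,xs=np.nonzero(l==k)
    P=np.array([at_z('top',u+u0,v+v0,z)[:2] for u,v in zip(xs,ys)],np.float32);print(cv2.minAreaRect(P),len(P))
rect(160,375,165,242,190,.015);rect(225,315,92,160,110,.02)
from scipy.spatial.transform import Rotation as R
print(R.from_rotvec(observe()['eef_rot']).as_matrix().round(3))
E
```

```text
(53, np.float64(0.5015), np.float64(0.2557), np.float64(0.07))
(52, np.float64(0.5006), np.float64(0.1716), np.float64(0.0699))
(52, np.float64(0.489), np.float64(0.0869), np.float64(0.0701))
(51, np.float64(0.4874), np.float64(0.0029), np.float64(0.0707))
(48, np.float64(0.4757), np.float64(-0.0807), np.float64(0.0708))
(50, np.float64(0.4713), np.float64(-0.1642), np.float64(0.0704))
((0.4758610427379608, 0.04825012385845184), (0.4893247187137604, 0.10150350630283356), 84.87942504882812) 2475
((0.6938677430152893, 0.04200083017349243), (0.20076169073581696, 0.1421467661857605), 87.45569610595703) 3545
[[ 0.907  0.422  0.   ]
 [ 0.422 -0.907 -0.   ]
 [-0.     0.    -1.   ]]
```

Call:
{"method": "step_arm", "body": {"series": [[22.9, 46.4, 0, 0, 0, -0.523, 7.0], [22.9, 46.4, 0, 0, 0, -0.523, 7.0], [22.9, 46.4, 0, 0, 0, -0.523, 7.0], [22.9, 46.4, 0, 0, 0, -0.523, 7.0], [22.9, 46.4, 0, 0, 0, -0.523, 7.0], [22.9, 46.4, 0, 0, 0, -0.523, 7.0], [22.9, 46.4, 0, 0, 0, -0.523, 7.0], [22.9, 46.4, 0, 0, 0, -0.523, 7.0]]}}

```text
clock: 1.8
eef_pos: [0.4512, -0.2299, 0.4052]
eef_rot: [3.138, -0.137, 0.001]
ft_force: [1.0, 0.5, -0.0]
gripper_width: 0.0698
```

Call:
{"method": "step_arm", "body": {"series": [[5.2, 10.4, 0, 0, 0, 0, 7.0], [5.2, 10.4, 0, 0, 0, 0, 7.0], [5.2, 10.4, 0, 0, 0, 0, 7.0], [5.2, 10.4, -5, 0, 0, 0, 7.0], [5.2, 10.4, -10, 0, 0, 0, 7.0], [5.2, 10.4, -14, 0, 0, 0, 7.0], [5.2, 10.4, -14, 0, 0, 0, 7.0], [5.2, 10.4, -14, 0, 0, 0, 7.0]]}}

```text
clock: 2.6
eef_pos: [0.503, -0.128, 0.2654]
eef_rot: [-3.138, 0.137, 0.0]
ft_force: [0.0, 0.4, 1.3]
gripper_width: 0.0697
```

```bash
python3 - <<'E'
from h import *
im,d=get_image('scene');u,v=proj('scene',[.47,-.12,.06]);u,v=int(u),int(v);print(u,v,observe()['eef_pos'])
save(cv2.resize(im[v-75:v+75,u-90:u+90],None,fx=4,fy=4,interpolation=cv2.INTER_CUBIC),'s1.png')
E
```

```text
228 213 [ 0.50380323 -0.12811088  0.26684995]
```

View pics/s1.png

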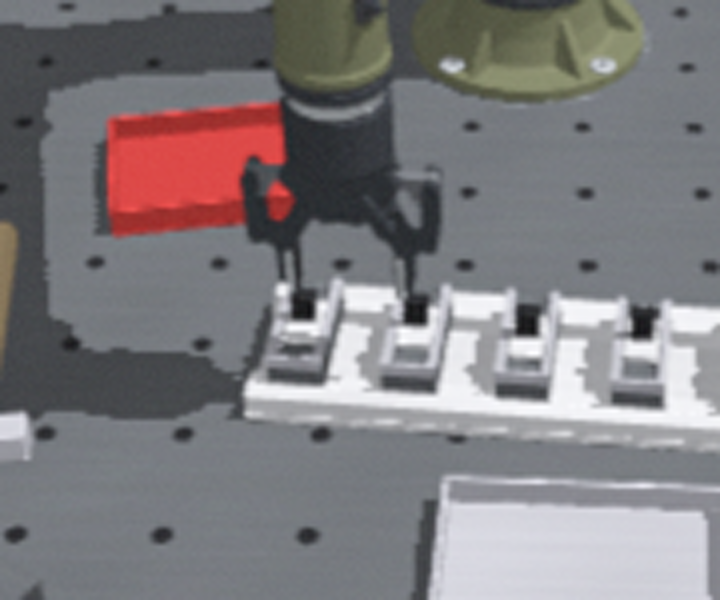

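The fingers are lined up over the two left thumbs, b at crop (300,305) and a at (412,308). I'll lower them and pull.

Call:
{"method": "step_arm", "body": {"series": [[0, 0.25, -2, 0, 0, 0, 7.0], [0, 0.25, -4, 0, 0, 0, 7.0], [0, 0.25, -4, 0, 0, 0, 7.0], [-0.9, 0.33, -4, 0, 0, 0, 7.0], [-1.7, 0.4, -4, 0, 0, 0, 7.0], [-2.5, 0.47, -4, 0, 0, 0, 7.0], [-3.3, 0.54, -4, 0, 0, 0, 7.0], [-3.3, 0.54, -4, 0, 0, 0, 7.0]]}}

```text
clock: 3.45
eef_pos: [0.4686, -0.1226, 0.2252]
eef_rot: [3.138, -0.138, -0.001]
ft_force: [-0.8, -0.5, -0.1]
gripper_width: 0.07
```

Call:
{"method": "step_arm", "body": {"series": [[-0.1, 0.01, 0, 0, 0, 0, 7.0], [-0.2, 0.02, 0, 0, 0, 0, 7.0], [-0.3, 0.03, 0, 0, 0, 0, 7.0], [-0.3, 0.03, 0, 0, 0, 0, 7.0], [-0.3, 0.03, 0, 0, 0, 0, 7.0], [-0.3, 0.03, 0, 0, 0, 0, 7.0], [-0.3, 0.03, 0, 0, 0, 0, 7.0], [-0.3, 0.03, 0, 0, 0, 0, 7.0]]}}

```text
clock: 4.25
eef_pos: [0.4668, -0.1223, 0.2247]
eef_rot: [3.139, -0.137, -0.0]
ft_force: [1.9, -1.6, 1.3]
gripper_width: 0.0699
```

Call:
{"method": "step_arm", "body": {"series": [[-0.1, 0.01, 0, 0, 0, 0, 7.0], [-0.2, 0.02, 0, 0, 0, 0, 7.0], [-0.3, 0.03, 0, 0, 0, 0, 7.0], [-0.4, 0.03, 0, 0, 0, 0, 7.0], [-0.5, 0.04, 0, 0, 0, 0, 7.0], [-0.5, 0.04, 0, 0, 0, 0, 7.0], [-0.5, 0.04, 0, 0, 0, 0, 7.0], [-0.5, 0.04, 0, 0, 0, 0, 7.0]]}}

```text
clock: 5.05
eef_pos: [0.4633, -0.1216, 0.2251]
eef_rot: [-3.138, 0.136, -0.009]
ft_force: [8.4, -0.1, -5.3]
gripper_width: 0.0698
```

```bash
python3 - <<'E'
from h import *
print(observe()['ft_force'],observe()['eef_pos'])
im,d=get_image('scene');u,v=proj('scene',[.47,-.12,.06]);u,v=int(u),int(v)
save(cv2.resize(im[v-40:v+45,u-60:u+75],None,fx=5,fy=5,interpolation=cv2.INTER_CUBIC),'s2.png')
E
```

```text
[ 8.38441759 -0.12574635 -5.33162624] [ 0.46334667 -0.12161335  0.22505497]
```

View pics/s2.png

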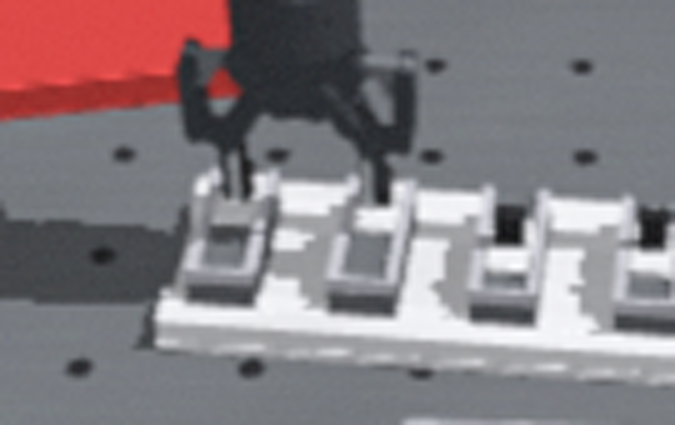

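Call:
{"method": "step_arm", "body": {"series": [[-0.1, 0.01, 0, 0, 0, 0, 7.0], [-0.2, 0.02, 0, 0, 0, 0, 7.0], [-0.2, 0.02, 0, 0, 0, 0, 7.0], [-0.2, 0.02, 0, 0, 0, 0, 7.0], [-0.2, 0.02, 0, 0, 0, 0, 7.0], [-0.2, 0.02, 0, 0, 0, 0, 7.0], [-0.2, 0.02, 0, 0, 0, 0, 7.0], [-0.2, 0.02, 0, 0, 0, 0, 7.0]]}}

```text
clock: 5.9
eef_pos: [0.4622, -0.1216, 0.2255]
eef_rot: [3.138, -0.136, 0.013]
ft_force: [10.8, -1.8, -6.9]
gripper_width: 0.0701
```

Call:
{"method": "step_arm", "body": {"series": [[0.3, 0, 0, 0, 0, 0, 7.0], [0.3, 0, 4.5, 0, 0, 0, 7.0], [3, 4, 4.5, 0, 0, 0, 7.0], [5.0, 7.9, 4.5, 0, 0, 0, 7.0], [5.0, 7.9, 4.5, 0, 0, 0, 7.0], [5.0, 7.9, 0.5, 0, 0, 0, 7.0], [5.0, 7.9, 0, 0, 0, 0, 7.0], [5.0, 7.9, 0, 0, 0, 0, 7.0]]}}

```text
clock: 6.7
eef_pos: [0.5083, -0.0428, 0.2232]
eef_rot: [-3.138, 0.137, 0.009]
ft_force: [0.5, -0.4, 0.3]
gripper_width: 0.0699
```

Call:
{"method": "step_arm", "body": {"series": [[-0.9, 0.08, 0, 0, 0, 0, 7.0], [-1.7, 0.15, 0, 0, 0, 0, 7.0], [-2.5, 0.22, 0, 0, 0, 0, 7.0], [-3.2, 0.28, 0, 0, 0, 0, 7.0], [-3.5, 0.3, 0, 0, 0, 0, 7.0], [-3.8, 0.33, 0, 0, 0, 0, 7.0], [-4.0, 0.35, 0, 0, 0, 0, 7.0], [-4.0, 0.35, 0, 0, 0, 0, 7.0]]}}

```text
clock: 7.5
eef_pos: [0.4709, -0.0393, 0.2255]
eef_rot: [3.138, -0.137, 0.007]
ft_force: [5.4, -0.8, -3.6]
gripper_width: 0.0699
```

Call:
{"method": "step_arm", "body": {"series": [[-0.1, 0.01, 0, 0, 0, 0, 7.0], [-0.2, 0.02, 0, 0, 0, 0, 7.0], [-0.2, 0.02, 0, 0, 0, 0, 7.0], [-0.2, 0.02, 0, 0, 0, 0, 7.0], [-0.2, 0.02, 0, 0, 0, 0, 7.0], [0.3, 0, 0, 0, 0, 0, 7.0], [0.3, 0, 4.5, 0, 0, 0, 7.0], [0.3, 0, 5, 0, 0, 0, 7.0]]}}

```text
clock: 8.3
eef_pos: [0.4743, -0.0389, 0.2783]
eef_rot: [3.138, -0.136, 0.007]
ft_force: [0.6, 0.1, 0.9]
gripper_width: 0.0701
```

Call:
{"method": "step_arm", "body": {"series": [[6.0, 24.8, 0, 0, 0, 0, 7.0], [6.0, 24.8, 0, 0, 0, 0, 7.0], [6.0, 24.8, 0, 0, 0, 0, 7.0], [6.0, 24.8, 0, 0, 0, 0, 7.0], [6.0, 24.8, 0, 0, 0, 0, 7.0], [6.0, 24.8, 0, 0, 0, 0, 7.0], [6.0, 24.8, 0, 0, 0, 0, 7.0], [6.0, 24.8, 0, 0, 0, 0, 7.0]]}}

```text
clock: 9.1
eef_pos: [0.5326, 0.2075, 0.274]
eef_rot: [3.137, -0.138, -0.003]
ft_force: [0.2, -0.2, -0.5]
gripper_width: 0.0703
```

Call:
{"method": "step_arm", "body": {"series": [[0, 0.15, -4.5, 0, 0, 0, 7.0], [0, 0.15, -4.9, 0, 0, 0, 7.0], [0, 0.15, -4.9, 0, 0, 0, 7.0], [-0.8, 0.22, -4.9, 0, 0, 0, 7.0], [-1.6, 0.29, -4.9, 0, 0, 0, 7.0], [-2.4, 0.36, -4.9, 0, 0, 0, 7.0], [-3.2, 0.43, -4.9, 0, 0, 0, 7.0], [-3.2, 0.43, -4.9, 0, 0, 0, 7.0]]}}

```text
clock: 9.9
eef_pos: [0.4996, 0.2137, 0.2264]
eef_rot: [3.138, -0.135, 0.0]
ft_force: [-0.1, 0.5, 0.2]
gripper_width: 0.0703
```

Call:
{"method": "step_arm", "body": {"series": [[-0.2, 0.02, 0, 0, 0, 0, 7.0], [-0.4, 0.04, 0, 0, 0, 0, 7.0], [-0.6, 0.05, 0, 0, 0, 0, 7.0], [-0.8, 0.07, 0, 0, 0, 0, 7.0], [-0.9, 0.08, 0, 0, 0, 0, 7.0], [-0.9, 0.08, 0, 0, 0, 0, 7.0], [-0.9, 0.08, 0, 0, 0, 0, 7.0], [-0.9, 0.08, 0, 0, 0, 0, 7.0]]}}

```text
clock: 10.7
eef_pos: [0.4937, 0.2136, 0.2262]
eef_rot: [-3.137, 0.138, -0.008]
ft_force: [6.4, -0.4, -2.6]
gripper_width: 0.0701
```

Call:
{"method": "step_arm", "body": {"series": [[-0.1, 0.01, 0, 0, 0, 0, 7.0], [-0.25, 0.02, 0, 0, 0, 0, 7.0], [-0.25, 0.02, 0, 0, 0, 0, 7.0], [-0.25, 0.02, 0, 0, 0, 0, 7.0], [-0.25, 0.02, 0, 0, 0, 0, 7.0], [-0.25, 0.02, 0, 0, 0, 0, 7.0], [-0.25, 0.02, 0, 0, 0, 0, 7.0], [-0.25, 0.02, 0, 0, 0, 0, 7.0]]}}

```text
clock: 11.5
eef_pos: [0.4924, 0.2134, 0.2266]
eef_rot: [-3.136, 0.139, -0.012]
ft_force: [10.7, -1.0, -4.2]
gripper_width: 0.07
```

Call:
{"method": "step_arm", "body": {"series": [[0.4, 0, 0, 0, 0, 0, 7.0], [0.4, 0, 4.5, 0, 0, 0, 7.0], [2, -4, 4.5, 0, 0, 0, 7.0], [3.4, -8.8, 4.5, 0, 0, 0, 7.0], [3.4, -8.8, 4.5, 0, 0, 0, 7.0], [3.4, -8.8, 0.5, 0, 0, 0, 7.0], [3.4, -8.8, 0, 0, 0, 0, 7.0], [3.4, -8.8, 0, 0, 0, 0, 7.0]]}}

```text
clock: 12.3
eef_pos: [0.522, 0.1264, 0.2243]
eef_rot: [3.138, -0.136, -0.008]
ft_force: [0.7, -0.3, 0.3]
gripper_width: 0.07
```

Call:
{"method": "step_arm", "body": {"series": [[-0.8, 0.07, 0, 0, 0, 0, 7.0], [-1.4, 0.12, 0, 0, 0, 0, 7.0], [-1.6, 0.14, 0, 0, 0, 0, 7.0], [-1.8, 0.16, 0, 0, 0, 0, 7.0], [-2.0, 0.17, 0, 0, 0, 0, 7.0], [-2.2, 0.19, 0, 0, 0, 0, 7.0], [-2.4, 0.21, 0, 0, 0, 0, 7.0], [-2.4, 0.21, 0, 0, 0, 0, 7.0]]}}

```text
clock: 13.1
eef_pos: [0.5012, 0.1279, 0.2271]
eef_rot: [-3.138, 0.137, -0.01]
ft_force: [7.6, 0.2, 0.3]
gripper_width: 0.07
```

Call:
{"method": "step_arm", "body": {"series": [[-0.1, 0.01, 0, 0, 0, 0, 7.0], [-0.2, 0.02, 0, 0, 0, 0, 7.0], [-0.3, 0.03, 0, 0, 0, 0, 7.0], [-0.3, 0.03, 0, 0, 0, 0, 7.0], [-0.3, 0.03, 0, 0, 0, 0, 7.0], [-0.3, 0.03, 0, 0, 0, 0, 7.0], [-0.3, 0.03, 0, 0, 0, 0, 7.0], [-0.3, 0.03, 0, 0, 0, 0, 7.0]]}}

```text
clock: 13.9
eef_pos: [0.4995, 0.1277, 0.2279]
eef_rot: [-3.138, 0.137, -0.015]
ft_force: [9.9, -1.7, 2.0]
gripper_width: 0.0699
```

Call:
{"method": "step_arm", "body": {"series": [[0.5, 0, 0, 0, 0, 0, 7.0], [0.5, 0, 5, 0, 0, 0, 7.0], [0.5, 0, 10, 0, 0, 0, 7.0], [0.5, -5, 10, 0, 0, 0, 7.0], [0.5, -10, 12, 0, 0, 0, 7.0], [0.5, -15, 12, 0, 0, 0, 7.0], [0.5, -20, 12, 0, 0, 0, 7.0], [0.5, -25, 12, 0, 0, 0, 7.0]]}}

```text
clock: 14.7
eef_pos: [0.5001, -0.1195, 0.3456]
eef_rot: [-3.138, 0.137, 0.003]
ft_force: [1.3, -0.5, 0.1]
gripper_width: 0.07
```

```bash
python3 - <<'E'
from h import *
im,d=get_image('top');save(im[80:250,150:390],'t2.png')
for t in thumbs(im,d): print(t)
E
```

```text
(50, np.float64(0.4854), np.float64(0.087), np.float64(0.0704))
(54, np.float64(0.4841), np.float64(0.2575), np.float64(0.0703))
(50, np.float64(0.4753), np.float64(0.1714), np.float64(0.07))
(50, np.float64(0.4604), np.float64(0.0057), np.float64(0.0705))
(50, np.float64(0.4534), np.float64(-0.0775), np.float64(0.0705))
```

Call:
{"method": "step_arm", "body": {"series": [[-4.5, 33.5, 0, 0, 0, 0, 7.0], [-4.5, 33.5, 0, 0, 0, 0, 7.0], [-4.5, 33.5, 0, 0, 0, 0, 7.0], [-4.5, 33.5, 0, 0, 0, 0, 7.0], [-4.5, 33.5, 0, 0, 0, 0, 7.0], [-4.5, 33.5, 0, 0, 0, 0, 7.0], [-4.5, 33.5, 0, 0, 0, 0, 7.0], [-4.5, 33.5, -3, 0, 0, 0, 7.0]]}}

```text
clock: 15.55
eef_pos: [0.4548, 0.2245, 0.3189]
eef_rot: [-3.134, 0.122, -0.007]
ft_force: [0.3, -0.9, -0.1]
gripper_width: 0.0698
```

```bash
python3 - <<'E'
from h import *
im,d=get_image('top');save(cv2.resize(im[90:245,155:390],None,fx=3,fy=3,interpolation=cv2.INTER_CUBIC),'t3.png')
print(observe()['eef_pos'])
for t in thumbs(im,d): print(t)
E
```

```text
[0.4533693  0.21978369 0.31177935]
(48, np.float64(0.4854), np.float64(0.0867), np.float64(0.0704))
(52, np.float64(0.4749), np.float64(0.1716), np.float64(0.0702))
(51, np.float64(0.4598), np.float64(0.0057), np.float64(0.0706))
(50, np.float64(0.4538), np.float64(-0.0777), np.float64(0.0704))
(50, np.float64(0.4468), np.float64(-0.1628), np.float64(0.0702))
```

View pics/t3.png

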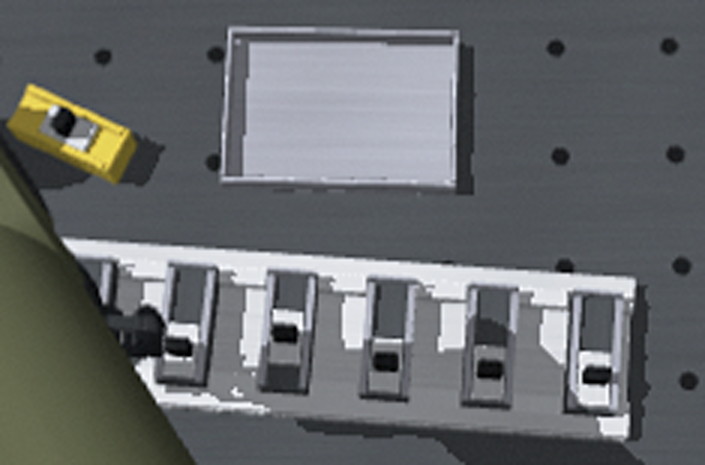

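All five sound-side slides are back, and d at crop (285,333) is stuck short near mid travel. Next I push e and c home.

Call:
{"method": "step_arm", "body": {"series": [[0, 0, -4, 0, 0, 0, 7.0], [0, 0, -8, 0, 0, 0, 7.0], [0, 0, -9, 0, 0, 0, 7.0], [0, 0, -9, 0, 0, 0, 7.0], [0.5, -0.04, -9, 0, 0, 0, 7.0], [0.5, -0.04, -9, 0, 0, 0, 7.0], [0.5, -0.04, -9, 0, 0, 0, 7.0], [0.5, -0.04, -9, 0, 0, 0, 7.0]]}}

```text
clock: 16.4
eef_pos: [0.4617, 0.2169, 0.2269]
eef_rot: [-3.138, 0.137, -0.003]
ft_force: [-0.1, 0.6, 0.1]
gripper_width: 0.0698
```

Call:
{"method": "step_arm", "body": {"series": [[0.8, -0.07, 0, 0, 0, 0, 7.0], [1.6, -0.15, 0, 0, 0, 0, 7.0], [2.4, -0.25, 0, 0, 0, 0, 7.0], [3.2, -0.33, 0, 0, 0, 0, 7.0], [4.0, -0.4, 0, 0, 0, 0, 7.0], [4.6, -0.47, 0, 0, 0, 0, 7.0], [4.9, -0.5, 0, 0, 0, 0, 7.0], [5.1, -0.55, 0, 0, 0, 0, 7.0]]}}

```text
clock: 17.2
eef_pos: [0.5118, 0.2117, 0.2253]
eef_rot: [3.139, -0.137, -0.005]
ft_force: [-8.1, 0.8, 5.2]
gripper_width: 0.0699
```

Call:
{"method": "step_arm", "body": {"series": [[0.1, 0, 0, 0, 0, 0, 7.0], [0.2, 0, 0, 0, 0, 0, 7.0], [0.2, 0, 0, 0, 0, 0, 7.0], [0.2, 0, 0, 0, 0, 0, 7.0], [0.2, 0, 0, 0, 0, 0, 7.0], [0.2, 0, 0, 0, 0, 0, 7.0], [0.2, 0, 0, 0, 0, 0, 7.0], [0.2, 0, 0, 0, 0, 0, 7.0]]}}

```text
clock: 18.0
eef_pos: [0.5123, 0.212, 0.2253]
eef_rot: [3.137, -0.135, -0.009]
ft_force: [-10.8, 0.2, 6.2]
gripper_width: 0.0701
```

Call:
{"method": "step_arm", "body": {"series": [[-0.6, 0, 0, 0, 0, 0, 7.0], [-0.6, 0, 5, 0, 0, 0, 7.0], [-7.9, -24.6, 5, 0, 0, 0, 7.0], [-7.9, -24.6, 5, 0, 0, 0, 7.0], [-7.9, -24.6, 5, 0, 0, 0, 7.0], [-7.9, -24.6, 5, 0, 0, 0, 7.0], [-7.9, -24.6, 5, 0, 0, 0, 7.0], [-7.9, -24.6, 5, 0, 0, 0, 7.0]]}}

```text
clock: 18.8
eef_pos: [0.4338, -0.0413, 0.2758]
eef_rot: [3.134, -0.152, 0.001]
ft_force: [0.8, 0.1, 0.2]
gripper_width: 0.0692
```

Call:
{"method": "step_arm", "body": {"series": [[0, 0, 0, 0, 0, 0, 7.0], [0, 0, 0, 0, 0, 0, 7.0], [0, 0, -4, 0, 0, 0, 7.0], [0, 0, -5, 0, 0, 0, 7.0], [0, 0, -5, 0, 0, 0, 7.0], [0, 0, -5, 0, 0, 0, 7.0], [0, 0, -5, 0, 0, 0, 7.0], [0, 0, -5, 0, 0, 0, 7.0]]}}

```text
clock: 19.6
eef_pos: [0.4359, -0.0346, 0.2268]
eef_rot: [3.138, -0.136, 0.003]
ft_force: [0.3, -1.1, 0.3]
gripper_width: 0.07
```

Call:
{"method": "step_arm", "body": {"series": [[1.0, -0.09, 0, 0, 0, 0, 7.0], [2.0, -0.17, 0, 0, 0, 0, 7.0], [2.8, -0.25, 0, 0, 0, 0, 7.0], [3.6, -0.31, 0, 0, 0, 0, 7.0], [4.4, -0.38, 0, 0, 0, 0, 7.0], [5.0, -0.44, 0, 0, 0, 0, 7.0], [5.3, -0.47, 0, 0, 0, 0, 7.0], [5.5, -0.5, 0, 0, 0, 0, 7.0]]}}

```text
clock: 20.4
eef_pos: [0.4894, -0.0395, 0.2251]
eef_rot: [-3.138, 0.137, 0.008]
ft_force: [-9.6, 1.2, 7.3]
gripper_width: 0.0696
```

Call:
{"method": "step_arm", "body": {"series": [[0.1, 0, 0, 0, 0, 0, 7.0], [0.25, 0, 0, 0, 0, 0, 7.0], [0.25, 0, 0, 0, 0, 0, 7.0], [0.25, 0, 0, 0, 0, 0, 7.0], [0.25, 0, 0, 0, 0, 0, 7.0], [0.25, 0, 0, 0, 0, 0, 7.0], [0.25, 0, 0, 0, 0, 0, 7.0], [0.25, 0, 0, 0, 0, 0, 7.0]]}}

```text
clock: 21.2
eef_pos: [0.4902, -0.0394, 0.225]
eef_rot: [3.138, -0.137, -0.015]
ft_force: [-13.6, 1.5, 10.8]
gripper_width: 0.0698
```

Call:
{"method": "step_arm", "body": {"series": [[-0.6, 0, 0, 0, 0, 0, 7.0], [-0.6, 0, 5, 0, 0, 0, 7.0], [-3, -4, 5, 0, 0, 0, 7.0], [-6.5, -8, 5, 0, 0, 0, 7.0], [-6.5, -8, 5, 0, 0, 0, 7.0], [-6.5, -8, 1, 0, 0, 0, 7.0], [-6.5, -8, 0, 0, 0, 0, 7.0], [-6.5, -8, 0, 0, 0, 0, 7.0]]}}

```text
clock: 22.0
eef_pos: [0.4273, -0.1192, 0.2244]
eef_rot: [-3.137, 0.136, 0.005]
ft_force: [0.3, -0.7, 0.5]
gripper_width: 0.07
```

Call:
{"method": "step_arm", "body": {"series": [[1.0, -0.09, 0, 0, 0, 0, 7.0], [1.8, -0.15, 0, 0, 0, 0, 7.0], [2.4, -0.2, 0, 0, 0, 0, 7.0], [2.8, -0.24, 0, 0, 0, 0, 7.0], [3.1, -0.27, 0, 0, 0, 0, 7.0], [3.4, -0.3, 0, 0, 0, 0, 7.0], [3.7, -0.32, 0, 0, 0, 0, 7.0], [3.7, -0.32, 0, 0, 0, 0, 7.0]]}}

```text
clock: 22.8
eef_pos: [0.4634, -0.1229, 0.2254]
eef_rot: [-3.138, 0.138, 0.009]
ft_force: [-5.4, 1.4, 5.6]
gripper_width: 0.0702
```

Call:
{"method": "step_arm", "body": {"series": [[0.2, 0, 0, 0, 0, 0, 7.0], [0.4, 0, 0, 0, 0, 0, 7.0], [0.5, 0, 0, 0, 0, 0, 7.0], [0.6, 0, 0, 0, 0, 0, 7.0], [0.6, 0, 0, 0, 0, 0, 7.0], [0.6, 0, 0, 0, 0, 0, 7.0], [0.6, 0, 0, 0, 0, 0, 7.0], [0.6, 0, 0, 0, 0, 0, 7.0]]}}

```text
clock: 23.6
eef_pos: [0.4669, -0.123, 0.225]
eef_rot: [-3.138, 0.141, 0.021]
ft_force: [-16.7, 3.5, 14.3]
gripper_width: 0.0702
```

```bash
python3 - <<'E'
from h import *
im,d=get_image('top')
print(observe()['eef_pos'])
for t in thumbs(im,d): print(t)
E
```

```text
[ 0.46691723 -0.12295304  0.22499556]
(52, np.float64(0.5315), np.float64(0.2528), np.float64(0.0694))
(52, np.float64(0.524), np.float64(0.1669), np.float64(0.0705))
(48, np.float64(0.509), np.float64(0.0014), np.float64(0.0703))
(29, np.float64(0.5034), np.float64(-0.0825), np.float64(0.0726))
(48, np.float64(0.4852), np.float64(0.0869), np.float64(0.0706))
(8, np.float64(0.4607), np.float64(-0.0786), np.float64(0.0787))
```

b binds short of home: 16.7 N and no movement. I'll also run d forward, as the task asks.

Call:
{"method": "step_arm", "body": {"series": [[-1.2, 0, 0, 0, 0, 0, 7.0], [-1.2, 0, 5, 0, 0, 0, 7.0], [-2.7, 5, 5, 0, 0, 0, 7.0], [-2.7, 10, 5, 0, 0, 0, 7.0], [-2.7, 17.1, 5, 0, 0, 0, 7.0], [-2.7, 17.1, 5, 0, 0, 0, 7.0], [-2.7, 17.1, 5, 0, 0, 0, 7.0], [-2.7, 17.1, 0, 0, 0, 0, 7.0]]}}

```text
clock: 24.45
eef_pos: [0.4479, 0.0487, 0.2307]
eef_rot: [3.137, -0.135, 0.024]
ft_force: [2.5, -1.3, -1.0]
gripper_width: 0.0703
```

Call:
{"method": "step_arm", "body": {"series": [[0, 0, 0, 0, 0, 0, 7.0], [1.4, -0.1, 0, 0, 0, 0, 7.0], [2.4, -0.2, 0, 0, 0, 0, 7.0], [3.2, -0.3, 0, 0, 0, 0, 7.0], [4.0, -0.38, 0, 0, 0, 0, 7.0], [4.8, -0.44, 0, 0, 0, 0, 7.0], [5.3, -0.47, 0, 0, 0, 0, 7.0], [5.6, -0.5, 0, 0, 0, 0, 7.0]]}}

```text
clock: 25.25
eef_pos: [0.4979, 0.0433, 0.2253]
eef_rot: [3.137, -0.137, -0.013]
ft_force: [-15.4, 1.8, 11.4]
gripper_width: 0.0703
```

Call:
{"method": "step_arm", "body": {"series": [[0.1, 0, 0, 0, 0, 0, 7.0], [0.3, 0, 0, 0, 0, 0, 7.0], [0.3, 0, 0, 0, 0, 0, 7.0], [0.3, 0, 0, 0, 0, 0, 7.0], [-0.6, 0, 0, 0, 0, 0, 7.0], [-0.6, 0, 5, 0, 0, 0, 7.0], [-0.6, 0, 10, 0, 0, 0, 7.0], [-0.6, 0, 10, 0, 0, 0, 7.0]]}}

```text
clock: 26.05
eef_pos: [0.4968, 0.044, 0.3329]
eef_rot: [3.138, -0.137, 0.023]
ft_force: [0.9, 0.3, 0.1]
gripper_width: 0.0702
```

Call:
{"method": "step_arm", "body": {"series": [[-0.5, 4.2, 0, 0, 0, 0, 6.5], [-0.5, 4.2, 0, 0, 0, 0, 6.5], [-0.5, 4.2, -5, 0, 0, 0, 6.5], [-0.5, 4.2, -9, 0, 0, 0, 6.5], [-0.5, 4.2, -9, 0, 0, 0, 6.5], [-0.5, 4.2, -9, 0, 0, 0, 6.5], [-0.5, 4.2, -9, 0, 0, 0, 6.5], [-0.5, 4.2, -9, 0, 0, 0, 6.5]]}}

```text
clock: 26.85
eef_pos: [0.4899, 0.0853, 0.2379]
eef_rot: [-3.138, 0.137, -0.007]
ft_force: [-0.0, -0.5, 0.8]
gripper_width: 0.0646
```

```bash
python3 - <<'E'
from h import *
im,d=get_image('scene');u,v=proj('scene',[.49,.07,.06]);u,v=int(u),int(v);print(observe()['eef_pos'])
save(cv2.resize(im[v-50:v+85,u-90:u+90],None,fx=4,fy=4,interpolation=cv2.INTER_CUBIC),'s4.png')
im,d=get_image('top')
print([(np.round(r['location'],3),round(r['conf'],2)) for r in landmark_of('tray','top')])
g=(im[92:160,225:315].min(2)>110).astype(np.uint8);n,l,s,_=cv2.connectedComponentsWithStats(g);k=1+s[1:,4].argmax();ys,xs=np.nonzero(l==k)
P=np.array([at_z('top',u+225,v+92,.02)[:2] for u,v in zip(xs,ys)],np.float32);print(cv2.minAreaRect(P),len(P))
E
```

```text
[0.48972628 0.08524745 0.23769963]
[(array([ 0.688,  0.041, -0.001]), 0.71), (array([ 0.23 , -0.259,  0.   ]), 0.7), (array([0.511, 0.004, 0.055]), 0.65)]
((0.6936697959899902, 0.04197519272565842), (0.2010629028081894, 0.14253249764442444), 87.4942855834961) 2929
```

View pics/s4.png

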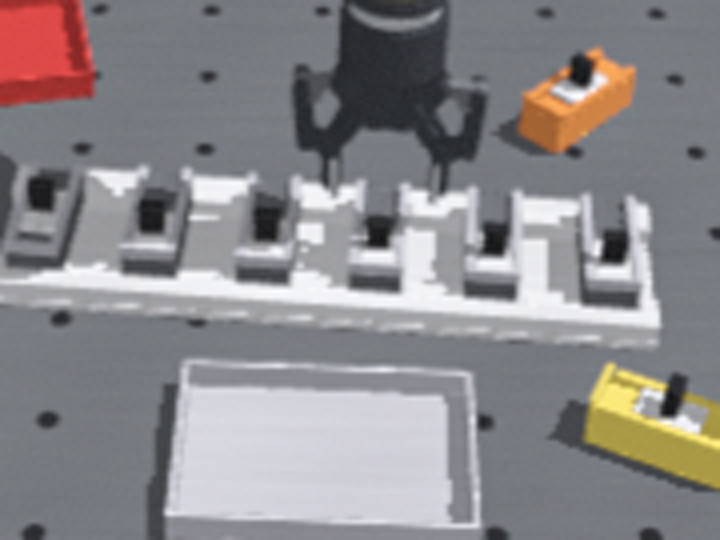

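The hand straddles d at crop (380,230), with c, e, f and a home and b stuck near mid travel at (40,190). I'll lower and grip.

Call:
{"method": "step_arm", "body": {"series": [[0.15, 0.1, -3, 0, 0, 0, 6.5], [0.15, 0.1, -5, 0, 0, 0, 6.5], [0.15, 0.1, -5, 0, 0, 0, 6.5], [0.15, 0.1, -5, 0, 0, 0, 6.5], [0.15, 0.1, -5, 0, 0, 0, 6.5], [0.15, 0.1, -5, 0, 0, 0, 3.0], [0.15, 0.1, -5, 0, 0, 0, 3.0], [0.15, 0.1, -5, 0, 0, 0, 3.0]]}}

```text
clock: 27.8
eef_pos: [0.491, 0.0855, 0.1871]
eef_rot: [3.137, -0.138, 0.003]
ft_force: [-0.3, -2.9, 6.1]
gripper_width: 0.0389
```

Call:
{"method": "step_arm", "body": {"series": [[0, 0, 0, 0, 0, 0, 3.0], [0, 0, 0, 0, 0, 0, 3.0], [0, 0, 0.5, 0, 0, 0, 3.0], [0, 0, 1.5, 0, 0, 0, 3.0], [0, 0, 3, 0, 0, 0, 3.0], [0, 0, 3, 0, 0, 0, 3.0], [0, 0, 3, 0, 0, 0, 3.0], [0, 0, 3, 0, 0, 0, 3.0]]}}

```text
clock: 28.6
eef_pos: [0.4896, 0.086, 0.2153]
eef_rot: [3.138, -0.137, -0.003]
ft_force: [-0.9, 0.4, -9.2]
gripper_width: 0.0391
```

Call:
{"method": "step_arm", "body": {"series": [[0, 0, 3, 0, 0, 0, 3.0], [4, 0, 5, 0, 0, 0.02, 3.0], [8, -0.1, 5, 0, 0, 0.043, 3.0], [12, -0.2, 5, 0, 0, 0.043, 3.0], [16, -0.3, 5, 0, 0, 0.043, 3.0], [20.5, -0.4, 5, 0, 0, 0.043, 3.0], [20.5, -0.4, 5, 0, 0, 0.043, 3.0], [20.5, -0.4, 5, 0, 0, 0.043, 3.0]]}}

```text
clock: 29.4
eef_pos: [0.6953, 0.0817, 0.2627]
eef_rot: [-3.14, 0.071, 0.008]
ft_force: [-1.0, 0.5, -9.0]
gripper_width: 0.0389
```

```bash
cat >> h.py <<'E'
def tray_scene(im):
    for c in ('scene','top'):
        print(c,[(np.round(r['location'],3),round(r['conf'],2)) for r in landmark_of('tray',c)])
E
python3 - <<'E'
from h import *
im,d=get_image('scene');get_image('top');print(observe()['eef_pos'],observe()['gripper_width']);tray_scene(im)
u,v=proj('scene',[.65,.05,.06]);u,v=int(u),int(v)
save(cv2.resize(im[v-75:v+60,u-90:u+90],None,fx=4,fy=4,interpolation=cv2.INTER_CUBIC),'s5.png')
for y in(-.1,.1):
  for x in(-.07,.07): print(np.round(np.array(proj('scene',[.6937+.999*x+.044*y,.042-.044*x+.999*y,.026]))-[u-90,v-75],1)*4)
E
```

```text
[0.69416864 0.082496   0.26430497] 0.03920904646458866
scene [(array([ 0.229, -0.256,  0.002]), 0.98), (array([ 0.69 ,  0.038, -0.003]), 0.66), (array([0.502, 0.255, 0.024]), 0.5), (array([ 0.478, -0.172,  0.055]), 0.2)]
top [(array([0.688, 0.038, 0.002]), 0.67)]
[209.2 304.4]
[191.6 461.2]
[498.  315.2]
[507.2 474. ]
```

View pics/s5.png

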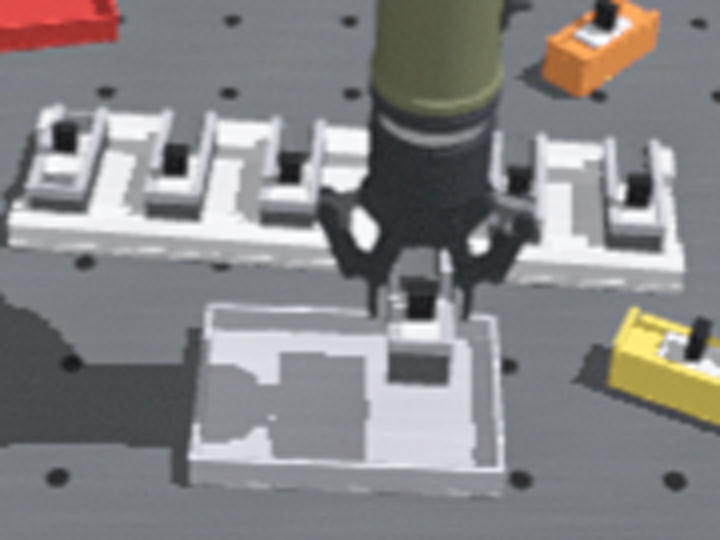

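The tray corners (209,308), (192,462), (495,318) and (503,468) match the prediction, and d is held over the slot. I'll lower it.

Call:
{"method": "step_arm", "body": {"series": [[0, 0, -4, 0, 0, 0, 3.0], [0, 0, -6, 0, 0, 0, 3.0], [0, 0, -7, 0, 0, 0, 3.0], [0, 0, -7.4, 0, 0, 0, 3.0], [0, 0, -7.7, 0, 0, 0, 3.0], [0, 0, -7.8, 0, 0, 0, 3.0], [0, 0, -7.8, 0, 0, 0, 3.0], [0, 0, -7.8, 0, 0, 0, 3.0]]}}

```text
clock: 30.4
eef_pos: [0.6956, 0.0822, 0.1888]
eef_rot: [-3.141, 0.069, -0.002]
ft_force: [0.9, -0.1, -7.3]
gripper_width: 0.0389
```

Call:
{"method": "step_arm", "body": {"series": [[0, 0, -0.2, 0, 0, 0, 3.0], [0, 0, -0.4, 0, 0, 0, 3.0], [0, 0, -0.55, 0, 0, 0, 3.0], [0, 0, -0.55, 0, 0, 0, 3.0], [0, 0, -0.55, 0, 0, 0, 6.0], [0, 0, -0.55, 0, 0, 0, 6.0], [0, 0, -0.55, 0, 0, 0, 6.0], [0, 0, -0.55, 0, 0, 0, 6.0]]}}

```text
clock: 31.2
eef_pos: [0.6956, 0.0822, 0.1828]
eef_rot: [-3.141, 0.069, -0.002]
ft_force: [-0.2, -0.4, -0.1]
gripper_width: 0.06
```

Call:
{"method": "step_arm", "body": {"series": [[0, 0, 4, 0, 0, 0, 6.0], [0, 0, 8, 0, 0, 0, 6.0], [0, 0, 12, 0, 0, 0, 6.0], [-5, -5, 12, 0, 0, 0, 6.0], [-10, -10, 12, 0, 0, -0.043, 6.0], [-15, -15, 12, 0, 0, -0.043, 6.5], [-22.5, -24.5, 12, 0, 0, -0.043, 6.5], [-22.5, -24.5, 12, 0, 0, -0.043, 6.5]]}}

```text
clock: 32.0
eef_pos: [0.5227, -0.1011, 0.3025]
eef_rot: [3.138, -0.136, 0.002]
ft_force: [1.5, -0.2, -0.2]
gripper_width: 0.0651
```

Call:
{"method": "step_arm", "body": {"series": [[0, 0, 0, 0, 0, 0, 6.5], [0, 0, 0, 0, 0, 0, 6.5], [0, 0, 0, 0, 0, 0, 6.5], [0, 0, 0, 0, 0, 0, 6.5], [0, 0, 0, 0, 0, 0, 6.5], [0, 0, 0, 0, 0, 0, 6.5], [0, 0, 0, 0, 0, 0, 6.5], [0, 0, 0, 0, 0, 0, 6.5]]}}

```text
clock: 32.8
eef_pos: [0.5243, -0.0997, 0.3022]
eef_rot: [-3.139, 0.136, 0.0]
ft_force: [-0.4, 0.5, -0.0]
gripper_width: 0.0647
```

Call:
{"method": "step_arm", "body": {"series": [[-3, -3.5, 0, 0, 0, 0, 6.5], [-5.4, -6.5, 0, 0, 0, 0, 6.5], [-5.4, -6.5, 0, 0, 0, 0, 6.5], [-5.4, -6.5, -3, 0, 0, 0, 6.5], [-5.4, -6.5, -6.4, 0, 0, 0, 6.5], [-5.4, -6.5, -6.4, 0, 0, 0, 6.5], [-5.4, -6.5, -6.4, 0, 0, 0, 6.5], [-5.4, -6.5, -6.4, 0, 0, 0, 6.5]]}}

```text
clock: 33.6
eef_pos: [0.4712, -0.1649, 0.2399]
eef_rot: [3.138, -0.136, 0.004]
ft_force: [0.0, -0.0, 0.2]
gripper_width: 0.065
```

```bash
python3 - <<'E'
from h import *
im,d=get_image('scene');print(observe()['eef_pos'],observe()['gripper_width']);tray_scene(get_image('top'))
u,v=proj('scene',[.58,-.03,.06]);u,v=int(u),int(v)
save(cv2.resize(im[v-75:v+75,u-95:u+95],None,fx=4,fy=4,interpolation=cv2.INTER_CUBIC),'s6.png')
E
```

```text
[ 0.47120969 -0.16495591  0.24002747] 0.0647270690519408
scene [(array([ 0.693,  0.039, -0.007]), 0.92), (array([ 0.226, -0.251, -0.001]), 0.72)]
top [(array([0.688, 0.038, 0.004]), 0.81), (array([ 0.476, -0.169,  0.059]), 0.4)]
```

View pics/s6.png

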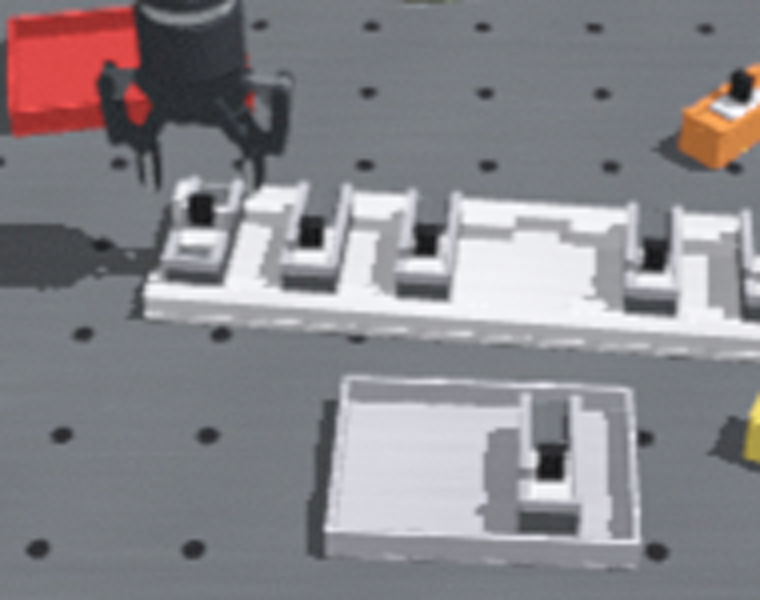

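d stands upright in the right half of the tray at (550,460), and the fingers straddle b at (200,225). Next I grip b.

Call:
{"method": "step_arm", "body": {"series": [[0, 0, -3, 0, 0, 0, 6.5], [0, 0, -5.2, 0, 0, 0, 6.5], [0, 0, -5.2, 0, 0, 0, 6.5], [0, 0, -5.2, 0, 0, 0, 6.5], [0, 0, -5.2, 0, 0, 0, 6.5], [0, 0, -5.2, 0, 0, 0, 3.0], [0, 0, -5.2, 0, 0, 0, 3.0], [0, 0, -5.2, 0, 0, 0, 3.0]]}}

```text
clock: 34.6
eef_pos: [0.4708, -0.1656, 0.1878]
eef_rot: [3.137, -0.138, 0.003]
ft_force: [-2.2, -0.9, 6.2]
gripper_width: 0.0388
```

Call:
{"method": "step_arm", "body": {"series": [[0, 0, 0, 0, 0, 0, 3.0], [0, 0, 0, 0, 0, 0, 3.0], [0, 0, 0.5, 0, 0, 0, 3.0], [0, 0, 1.5, 0, 0, 0, 3.0], [0, 0, 3, 0, 0, 0, 3.0], [0, 0, 5, 0, 0, 0, 3.0], [0, 0, 8, 0, 0, 0, 3.0], [0, 0, 8, 0, 0, 0, 3.0]]}}

```text
clock: 35.4
eef_pos: [0.4721, -0.1651, 0.2707]
eef_rot: [3.135, -0.136, 0.012]
ft_force: [1.9, -0.8, -5.7]
gripper_width: 0.039
```

Call:
{"method": "step_arm", "body": {"series": [[3.7, 2.8, 0, 0, 0, 0.01, 3.0], [7.4, 5.6, 0, 0, 0, 0.02, 3.0], [11.1, 8.4, 0, 0, 0, 0.03, 3.0], [14.8, 11.2, 0, 0, 0, 0.043, 3.0], [18.5, 14, 0, 0, 0, 0.043, 3.0], [22.0, 16.7, 0, 0, 0, 0.043, 3.0], [22.0, 16.7, 0, 0, 0, 0.043, 3.0], [22.0, 16.7, 0, 0, 0, 0.043, 3.0]]}}

```text
clock: 36.2
eef_pos: [0.69, 0.0039, 0.2639]
eef_rot: [-3.14, 0.065, 0.005]
ft_force: [-0.9, -0.3, -8.0]
gripper_width: 0.0386
```

```bash
python3 - <<'E'
from h import *
im,d=get_image('scene');o=observe();print(o['eef_pos'],o['gripper_width'],o['ft_force']);get_image('top');tray_scene(im)
u,v=proj('scene',[.65,.03,.06]);u,v=int(u),int(v)
save(cv2.resize(im[v-75:v+60,u-90:u+90],None,fx=4,fy=4,interpolation=cv2.INTER_CUBIC),'s7.png')
for y in(-.1,.1):
  for x in(-.07,.07): print(np.round(np.array(proj('scene',[.6937+.999*x+.044*y,.042-.044*x+.999*y,.026]))-[u-90,v-75],1)*4)
E
```

```text
[0.68955782 0.0020554  0.26418263] 0.03867728485298339 [-0.45162209 -0.18181507 -6.8009774 ]
scene [(array([ 0.69 ,  0.04 , -0.006]), 0.84), (array([ 0.228, -0.254, -0.002]), 0.7)]
top [(array([0.688, 0.041, 0.004]), 0.62)]
[237.2 304.4]
[219.6 461.2]
[526.  315.2]
[535.2 474. ]
```

View pics/s7.png

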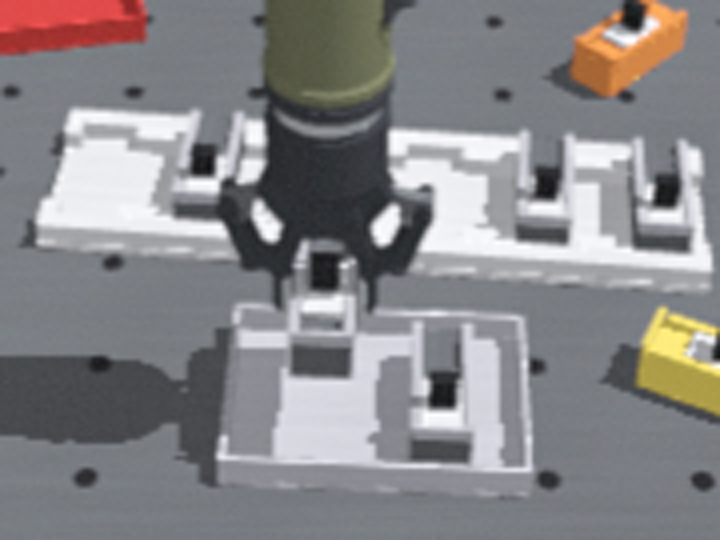

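The tray hasn't moved, and b hangs over the free half at (322,330). I'll lower it.

Call:
{"method": "step_arm", "body": {"series": [[0.3, 0, -4, 0, 0, 0, 3.0], [0.3, 0, -6, 0, 0, 0, 3.0], [0.3, 0, -7, 0, 0, 0, 3.0], [0.3, 0, -7.4, 0, 0, 0, 3.0], [0.3, 0, -7.6, 0, 0, 0, 3.0], [0.3, 0, -7.6, 0, 0, 0, 3.0], [0.3, 0, -7.6, 0, 0, 0, 3.0], [0.3, 0, -7.6, 0, 0, 0, 3.0]]}}

```text
clock: 37.2
eef_pos: [0.6936, 0.0021, 0.1914]
eef_rot: [3.141, -0.069, 0.003]
ft_force: [0.1, -0.2, -7.4]
gripper_width: 0.0386
```

Call:
{"method": "step_arm", "body": {"series": [[0, 0, -0.3, 0, 0, 0, 3.0], [0, 0, -0.6, 0, 0, 0, 3.0], [0, 0, -0.75, 0, 0, 0, 3.0], [0, 0, -0.75, 0, 0, 0, 3.0], [0, 0, -0.75, 0, 0, 0, 6.0], [0, 0, -0.75, 0, 0, 0, 6.0], [0, 0, -0.75, 0, 0, 0, 6.0], [0, 0, -0.75, 0, 0, 0, 6.0]]}}

```text
clock: 38.0
eef_pos: [0.6934, 0.0021, 0.1831]
eef_rot: [-3.141, 0.069, -0.001]
ft_force: [0.6, 0.4, 0.2]
gripper_width: 0.0598
```

Call:
{"method": "step_arm", "body": {"series": [[0, 0, 4, 0, 0, 0, 6.0], [0, 0, 8, 0, 0, 0, 6.0], [0, 0, 12, 0, 0, 0, 6.0], [0, 0, 17, 0, 0, 0, 6.0], [-3, -5, 20, 0, 0, 0, 6.0], [-6, -10, 20, 0, 0, 0, 6.0], [-9, -15, 20, 0, 0, 0, 6.0], [-12, -20, 20, 0, 0, 0, 6.0]]}}

```text
clock: 38.8
eef_pos: [0.5923, -0.1658, 0.3832]
eef_rot: [3.14, -0.069, 0.002]
ft_force: [0.5, -0.2, 0.3]
gripper_width: 0.0598
```

Call:
{"method": "step_arm", "body": {"series": [[-2, -4, 0, 0, 0, 0, 6.0], [-4, -8, 0, 0, 0, 0, 6.0], [-6, -13, 0, 0, 0, 0, 6.0], [-8, -18, 0, 0, 0, 0, 6.0], [-10, -22, 0, 0, 0, 0, 6.0], [-10, -22, 0, 0, 0, 0, 6.0], [-10, -22, 0, 0, 0, 0, 6.0], [-10, -22, 0, 0, 0, 0, 6.0]]}}

```text
clock: 39.6
eef_pos: [0.4941, -0.3831, 0.3825]
eef_rot: [-3.14, 0.066, -0.001]
ft_force: [0.5, 0.4, 0.6]
gripper_width: 0.0597
```

```bash
python3 - <<'E'
from h import *
im,d=get_image('top');o=observe();print(o['eef_pos'],o['ft_force'])
for t in thumbs(im,d): print(t)
save(cv2.resize(im[85:245,150:390],None,fx=3.2,fy=3.2,interpolation=cv2.INTER_CUBIC),'t8.png')
for n in('stop_b_mid','stop_d_mid','tray'): print(n,[(np.round(r['location'],3),round(r['conf'],2)) for r in landmark_of(n,'top')[:2]])
E
```

```text
[ 0.49447546 -0.38247595  0.3826162 ] [ 0.40618695 -0.21333953 -0.34242202]
(51, np.float64(0.5313), np.float64(0.2526), np.float64(0.07))
(50, np.float64(0.5244), np.float64(0.1668), np.float64(0.0707))
(48, np.float64(0.5093), np.float64(0.0014), np.float64(0.0713))
(48, np.float64(0.5022), np.float64(-0.0817), np.float64(0.07))
stop_b_mid [(array([ 0.696, -0.   ,  0.014]), 0.81)]
stop_d_mid [(array([0.698, 0.081, 0.022]), 0.75)]
tray [(array([0.688, 0.04 , 0.004]), 0.96), (array([ 0.227, -0.256,  0.002]), 0.55)]
```

View pics/t8.png

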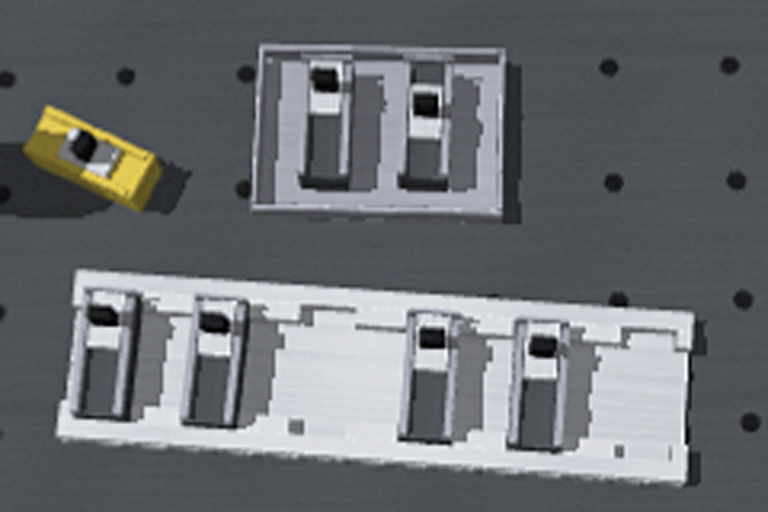

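d (325,120) and b (425,120) stand in the tray. e, c, f and a sit in the rack with their thumbs at the home end, at +25 mm. The arm is clear, so I hand in.

```bash
python3 -c "
from bench import *
print(hand_in())"
```

```text
the job is handed in; nothing more can be done
None
```

I checked all six stops and handed the job in at about 40 s of the 210 s allowed. Stops b and d bind and are in the reject tray. Stops a, c, e and f run freely and stay in the rack, clicked home.

- **Drawing back:** a, b, c, e and f went fully back; the camera read 22 to 24 mm back of centre. Stop d stopped dead at about 8 mm back under 10 N. All were drawn back at once, and the camera confirmed it.
- **Running forward:** a, c, d, e and f went home; b stopped dead at about +6 mm under 17 N.
- **Last checks:** the final top picture shows the four sound thumbs at about +25 mm, with their stops seated in their bays. It shows b and d standing in the tray about 40 mm either side of its centre. The arm was clear with no force on the tool.

- **Disagreements between readings:** for d's stopping point, the hand position suggested about 11 mm back against 8 mm from the camera. The tray's x position differed by about 6 mm between the detector (0.688 m) and my own fit (0.694 m). Neither is enough to matter. I saw no knock to the tray and no slip of the grip.
- **Not measured:** I did not measure how level the stops stand; I judged that from the picture only.

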